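Casting round the bend and home behind the gate

ROBOT

A 7-joint arm with a two-finger parallel gripper is mounted at the origin on the work surface. World frame = base frame: x ahead of the robot, y to its left, z up, the work surface at z = 0. Lengths are in mm, angles in degrees, forces in N, time in s.
With the tool pointing down it reaches from about 425 to 875 mm from the base axis. Payload 8.4 kg.
Tool frame: the origin (TCP) lies on the centre line of the jaws, within the pads' length; the fingertips stand 25 mm ahead of it and the grasp point (between the pads) lies 6 mm ahead of it; z points along the fingers, y is the direction in which the jaws open and shut (so a half turn about z gives the same grasp; the last joint's range is limited). The gripper opens to 87 mm and grips with 3 to 60 N. Pads are 19 mm wide; open, the fingers measure 117 mm over their backs; the gripper's body (75 mm by 190 mm) begins 51 mm behind the grasp point.
Start: joints at [-77.475, 19.091, 2.286, 83.961, -0.768, 76.965, -3.352], TCP at [203.112, 617.422, 247.546] pointing down, gripper open.
Joint ranges: [-147.57, 147.57], [-21.85, 119.76], [-74.77, 79.35], [14.55, 137.4], [-85.83, 265.84], [4.83, 119.75], [-152.11, 152.11]. Speed limits (degrees/s): [127.2, 127.2, 159.86, 159.86, 180, 180, 180].

INTERFACE

Orientations are given as [roll, pitch, yaw] about the fixed x, y, z axes, in that order (R = Rz(yaw) Ry(pitch) Rx(roll)).
In Python, from cell import arm gives the robot as it stands.
- The arm moves only by the tool step_arm, never from a script. Its argument "moves" is a list of rows, each a list of 6 numbers: the shift along the tool's x, y, z scaled (see below), then the turn, a rotation vector about the tool's x, y, z scaled (see below). A call has exactly 10 rows; each row is the pose to reach, as a shift and turn from the pose commanded when the call began, along the tool's axes at that moment; what a row does not reach only later rows make up. The controller multiplies each number of a shift by 200 mm and each number of a turn by 45 degrees. A row lasts 1/10 s, in which the tool goes at most 50 mm and 8.59 degrees, less where a joint would pass 70% of its speed; a pose out of reach is approached as far as the arm can. A call with a number of a shift or a turn outside -1 to 1 is refused whole. A call with a gripper value outside its range is refused whole. "grip" is the closure, from 0 (fully open) to 1 (shut), set as the call begins (left out, the last holds). The fingers move at their own pace and stop on an object; "grip_force" is the grip in N (left out, the last holds). Time passes only in rows, so rows that repeat a pose let the fingers close, or fill a call up. It gives the time, the measured TCP pose, the force and the opening at its end, in the units of the state.
- arm.sense(): the state, without advancing time (a new reading comes with each control period).
- arm.grab_frame(name): name is "scene" or "top"; returns a dict with "image" (480x640x3 uint8, red, green, blue), "fx", "fy", "cx", "cy" (pixels), "k1" (the pictures are not rectified: a ray, as slopes to the right and down, at radius r is drawn at 1 + k1 r^2 times it, then the intrinsics apply), "extrinsics" (4x4, takes a point from camera to world coordinates). Camera axes: x right, y up, looking along -z (the intrinsics and any distortion apply to the point x, -y, -z); pixel columns grow to the right and rows downward; lengths in mm; the calibration is good to about 2 mm. A picture is of the moment at which its call begins. There is no depth.
- arm.sign_off(): hands the job in, once; it reports no verdict.
Trained networks look in the newest picture that a camera, given by its name, has taken for a name from the list of things; names that differ only in an ending like _2 or _b are one class to them, and where a whole thing is asked for, a point or a joint stands for the part that bears it (a point fixed in the world has none). Each returns a list of dicts, best first, with "conf" (0 to 1); they miss things now and then, are a little off and sometimes report something else, mostly with a low value. They report only what shows in the picture. A call takes as long as a camera call. They do not tell look-alikes from the thing itself.
- arm.outline_of(label, camera): "region" (480x640 bool, what is visible of it) and "centre" ([column, row] in pixels, amid what is visible of it).
- arm.mark_of(label, camera): "centre" ([column, row] in pixels: a listed point, or the origin of a listed thing).
The state is a dict: "t": time; "joint_pos": joint angles; "qvel": joint speeds; "tau": joint torques, N m; "tool_pos": TCP position; "tool_rot": TCP orientation; "contact_force": force on the tool from outside, world axes, zero at the start; "moment": the same for the moment, N m; "grip_width": opening from 0.0 (shut) to 1.0 (fully open).
Only numpy, scipy, OpenCV 4.12 (cv2) and the standard library are available. Lean on these libraries where they do the work, as an engineer would, in place of code of your own. Each camera call takes 0.05 s, during which the arm holds its last target. There are 200 camera calls.

TASK

Push the oval lead casting along its railed lane, round the bend and past the open gate, sliding it flat on the board, never lifting it out and never jamming it hard against the rails (under two kilos, 20 N). Feel for the dark stop block at the end of the lane, press the casting fully home against it for a moment with about a kilo's push (10 N), never two kilos, then slide the red-knobbed wooden gate fully shut behind it. Leave the other things on the bench where they are.

Things in the scene. Friction and masses are not known exactly. Their poses are not given: they have to be found in the camera images.
- guide: Fixed fir board carrying a railed lane. Frame: origin on the bench surface, z up; board spans x -130 to 125, y -45 to 245 mm, 8 mm thick. Lane centre line: along +x at y=0 from x=-120 to 0 mm, then a 90 degree left bend of radius 80 mm about (0, 80) mm, then from (80, 80) mm along +y at x=80 mm to the stop block. The gate crosses it at y=132 mm.
- rails: The two oak rails of the lane, 42 mm apart, 10 mm thick, tops 20 mm above the bench (12 mm above the board). Same frame as the board.
- casting: Loose oval lead casting, 68 x 36 mm (long way = own x), half-round ends, 38 mm high, 0.45 to 0.8 kg. Origin at the centre of its underside. Lies in the entry lane, +x end towards the bend, standing 26 mm above the rails. Slides at 1.5 to 5 N. Fingers do not slip easily on it: round the bend push straight behind it along its own turning axis, or its tail is dragged askew and jams.
- lane_end: The end of the lane, with a rigid dark wooden stop block (86 x 16 mm, 26 mm high) clamped across it. This frame is the board's own, NOT the block's: the block's face that meets the casting is clamped anywhere from y=208 to 226 mm, differently each time, and is not measured; find it by touch. Home: the casting's nose against it.
- gate (a joint): Wooden gate blade (8 mm thick, 30 mm high) sliding across the lane along the board's +x: 0 = fully open (lane clear), 60 mm = fully shut (firm end stop); it starts at 0 to 9 mm. Stiff: about 2 N of friction; it stays where it is left.
- gate_knob (a point): Top centre of the gate's red upright knob, 18 mm in diameter, standing from the runners to 65 mm above the bench, on the inner side of the bend. Moves with the gate; push or pull it along the board's +x to shut.
- weight_a: Tapered lead weight standing on the bench, 48 mm across the foot, 66 mm high. Origin under its centre. Leave alone.
- weight_b: A second such weight. Leave alone.
- file: File with an ash handle, 280 mm long, lying on the bench. Leave alone.
- mould: Small bronze two-cavity mould with a stub handle, 110 x 65 x 32 mm. Leave alone.
- cup: Pewter cup, 68 mm across, 80 mm high. Leave alone.
- brush: Bench brush lying on the bench. Leave alone.
Not all that is in view belongs to the job. Leave any orange look-alike of the casting alone.

How it is judged:
By the outcome, as a careful person would: the job done as asked, in the order asked, and still so for the second after the job is handed in, with the robot touching nothing.
It also fails if it takes over 66 s, if anything falls off the work surface, if the arm or the gripper's body presses on something with over 40 N, if the wrist force passes 120 N, or if a joint passes its speed limit or range.

## Working session

There is one attempt and no reset: what is moved stays moved. The work goes in short steps, Python scripts to look and compute and a tool call to move; the robot and the scene stay as the last step left them, time stands still between calls to the robot, and variables do not carry over. Pictures are saved under pics/ and viewed, about 8 in all and at most 12, crops included, and the job is handed in when it is done.

Besides the shell and the picture viewer there is one more tool, called as name(argument=value, ...) on one line, values as JSON. step_arm: Moves the arm, as the interface text tells. Shifts and turns lie within -1 to 1; 1 stands for 200 mm of shift or 45 degrees of turn. Its arguments: {"type":"object","properties":{"moves":{"type":"array","items":{"type":"array","items":{"type":"number","minimum":-1,"maximum":1}}},"grip":{"type":"number"},"grip_force":{"type":"number"}},"required":["moves"]}

```bash
ls; mkdir -p pics; cat > h.py <<'E'
import numpy as np, cv2
from cell import arm
def pix2ray(f,u,v):
    K=np.array([[f['fx'],0,f['cx']],[0,f['fy'],f['cy']],[0,0,1.]])
    xd=(u-f['cx'])/f['fx'];yd=(v-f['cy'])/f['fy'];x,y=xd,yd
    for _ in range(20):
        s=1+f['k1']*(x*x+y*y);x,y=xd/s,yd/s
    E=np.array(f['extrinsics']);return E[:3,3],E[:3,:3]@np.array([x,-y,-1.])
def at_z(f,u,v,z):
    o,d=pix2ray(f,u,v);return o+d*(z-o[2])/d[2]
def proj(f,P):
    E=np.array(f['extrinsics']);p=E[:3,:3].T@(np.array(P,float)-E[:3,3])
    x,y=p[0]/-p[2],-p[1]/-p[2];s=1+f['k1']*(x*x+y*y)
    return np.array([f['fx']*x*s+f['cx'],f['fy']*y*s+f['cy']])
def save(f,n):cv2.imwrite('pics/'+n,f['image'][...,::-1])
E
python3 - <<'E'
from h import *
s=arm.sense();print({k:np.round(v,2) for k,v in s.items()})
for c in('top','scene'):
    f=arm.grab_frame(c);save(f,c+'0.png');np.savez(c+'0.npz',**f)
    print(c,np.round(np.array(f['extrinsics']),2).tolist(),f['fx'],f['k1'])
    for n in['guide','casting','gate_knob','lane_end','gate','weight_a','cup']:
        for fn in(arm.mark_of,arm.outline_of):
            try:r=fn(n,c)
            except Exception as e:print(n,e);continue
            for d in r[:3]:
                u=d['centre'];print(n,fn.__name__,np.round(u,1),round(d['conf'],2),np.round(at_z(f,*u,{'gate_knob':65}.get(n,8 if n in('casting',) else 0))[:2],1))
E
```

```text
pics
{'t': np.float64(0.0), 'joint_pos': array([-77.48,  19.13,   2.29,  84.01,  -0.77,  76.96,  -3.35]), 'qvel': array([ 0.08,  0.02, -0.04,  0.11,  0.02, -0.04,  0.1 ]), 'tau': array([ 0.000e+00, -6.564e+01,  1.340e+00, -4.038e+01, -6.000e-02,
        5.000e-02,  0.000e+00]), 'tool_pos': array([203.01, 617.03, 246.65]), 'tool_rot': array([-1.7991e+02,  1.0000e-02,  1.6179e+02]), 'contact_force': array([-0.02, -0.44, -0.02]), 'moment': array([0.06, 0.  , 0.  ]), 'grip_width': np.float64(1.0)}
top [[-0.02, 1.0, -0.05, 421.34], [-1.0, -0.02, -0.02, 15.21], [-0.02, 0.05, 1.0, 1152.1], [0.0, 0.0, 0.0, 1.0]] 453.8149952345418 -0.10719676825355746
guide call [351.  212.2] 0.69 [558.3 -51. ]
guide call [309.3 207.9] 0.97 [572.   55.2]
casting call [305.9 306.3] 0.94 [322.8  69.1]
casting call [401.3 244.9] 0.74 [ 471.3 -175.3]
casting call [349.8 229.2] 0.64 [514.2 -46.3]
casting call [403.5 244.4] 0.9 [ 472.4 -180.9]
casting call [350.4 230. ] 0.81 [512.1 -47.7]
casting call [304.2 306.1] 0.77 [323.4  73.4]
gate_knob call [293.  207.5] 0.69 [565.6  92.3]
gate_knob call [149.6 238.5] 0.44 
[... 1149 characters left out ...]
[ 458. -198.]
gate_knob call [305.2 278.9] 0.65 [562.1  72.6]
gate_knob call [297.5 293.5] 0.78 [600.   94.5]
lane_end call [294.8 341.2] 0.61 [653.3 151.3]
gate it knows: brush, casting, cup, file, gate_knob, guide, lane_end, mould, rails, weight
gate call [301.9 296.9] 0.58 [568.3  65.9]
gate call [505.  341.5] 0.26 [305.1 441.5]
weight_a call [195.  231.1] 0.74 [ 652.1 -280.6]
weight_a call [326.6 405.9] 0.65 [695.6 308.7]
weight_a call [327.6 399. ] 0.93 [684.8 298.7]
weight_a call [192.6 223.8] 0.55 [ 643.4 -309.2]
weight_a call [505.4 341.6] 0.37 [304.6 442.2]
cup call [500.7 353. ] 0.91 [336.  453.3]
cup call [273.2 165.6] 0.57 [ 331.9 -381.8]
cup call [507.6 343.3] 0.75 [304.5 448.1]
```

```bash
python3 - <<'E'
import cv2
a=cv2.imread('pics/top0.png')[110:330,210:420];b=cv2.imread('pics/scene0.png')[190:430,200:410]
a=cv2.resize(a,None,fx=3.8,fy=2.7*0+2.72 if 0 else 2.7,interpolation=2) if 0 else cv2.resize(a,None,fx=2.7,fy=2.7,interpolation=2)
b=cv2.resize(b,None,fx=2.5,fy=2.5,interpolation=2)
cv2.imwrite('pics/topc.png',a);cv2.imwrite('pics/scenec.png',b)
E
```

```text
(no output)
```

View pics/topc.png

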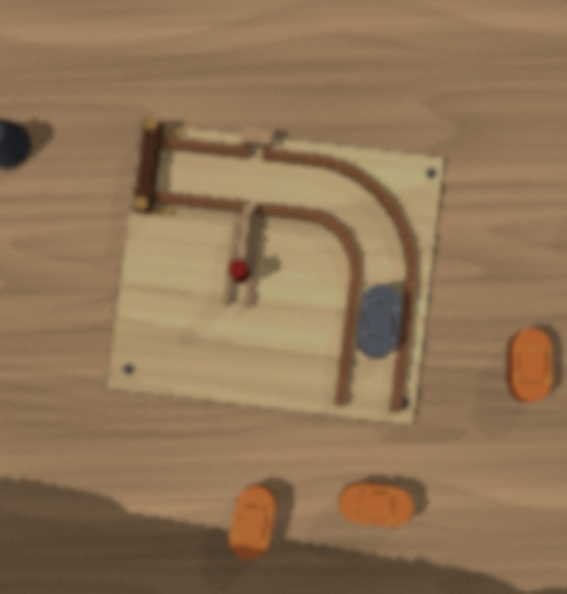

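View pics/scene0.png

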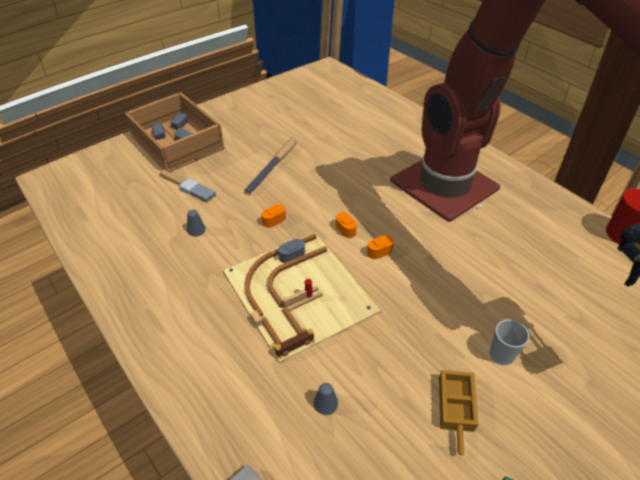

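The grey casting in the lane, at top px (350,230), is the one I want. The look-alikes are the orange pieces at about (407,245), (350,297) and (304,303). The knob is at (298,210) and the stop block at (265,172). Next I fit the board pose.

```bash
cat > fit.py <<'E'
from h import *
from scipy.optimize import least_squares
from scipy.ndimage import map_coordinates
F={c:dict(np.load(c+'0.npz')) for c in('top','scene')}
def B(p,P):
    P=np.atleast_2d(P).astype(float);c,s=np.cos(p[2]),np.sin(p[2])
    return np.c_[p[0]+c*P[:,0]-s*P[:,1],p[1]+s*P[:,0]+c*P[:,1],P[:,2]]
def lane(off,n=40,ymax=190):
    L=[]
    for x in np.linspace(-110,0,12):L.append((x,off,20,0,1))
    for a in np.linspace(5,85,10):
        a=np.radians(a);r=80-off;L.append((r*np.sin(a),80-r*np.cos(a),20,-np.sin(a),np.cos(a)))
    for y in np.r_[85:115:6,150:ymax:6]:L.append((80-off,y,20,-1,0))
    return np.array(L)
E=[]
for (a,b,n) in(((-130,-45),(125,-45),(0,1)),((125,-45),(125,245),(1,0)),((125,245),(-130,245),(0,1)),((-130,245),(-130,-45),(1,0))):
    for t in np.linspace(.08,.92,20):E.append((a[0]+t*(b[0]-a[0]),a[1]+t*(b[1]-a[1]),8,*n))
E=np.array(E)
def resid(p,cams,feats,W=6):
    R=[]
    for c in cams:
        f=F[c];g=cv2.GaussianBlur(f['image'].astype(np.float32),(0,0),.7).mean(2)
        for kind in feats:
            S=E if kind=='edge' else np.r_[lane(26),lane(-26)]
            w=B(p,S[:,:3]);w2=B(p,S[:,:3]+np.c_[S[:,3:],0*S[:,0]])
            for q,q2 in zip(w,w2):
                u=proj(f,q);d=(proj(f,q2)-u);k=np.linalg.norm(d);d/=k
                t=np.arange(-W,W+.01,.25);pts=u[:,None]+d[:,None]*t
                v=map_coordinates(g,[pts[1],pts[0]],order=1)
                sc=np.abs(np.gradient(v)) if kind=='edge' else -v
                i=np.argmax(sc-(0.02*abs(t)*0));R.append((u,d,t[i],k))
    return R
def fit(p,cams,feats):
    for W in(6,4,3,3,2.5):
        M=resid(p,cams,feats,W)
        def r(q):
            o=[];j=0
            for c in cams:
                for kind in feats:
                    S=E if kind=='edge' else np.r_[lane(26),lane(-26)]
                    for q3 in B(q,S[:,:3]):
                        u,d,t,k=M[j];j+=1
                        o.append(((proj(F[c],q3)-u)@d-t)/k)
            return np.array(o)
        s=least_squares(r,p,loss='soft_l1',f_scale=.8,x_scale=[1,1,.01]);p=s.x
    return p,np.median(abs(r(p)))
if __name__=='__main__':
    cor=[(413,423),(443,157),(150,120),(108,388)]
    W=np.array([at_z(F['top'],210+a/2.7,110+b/2.7,8)[:2] for a,b in cor]);print(W.round(1).tolist())
    L=np.array([(-130,-45),(125,-45),(125,245),(-130,245)],float)
    M,_=cv2.estimateAffinePartial2D(L,W);p0=np.array([M[0,2],M[1,2],np.arctan2(M[1,0],M[0,0])]);print(p0)
    for cams in(['top'],['scene'],['top','scene']):
        for ft in(['edge'],['rail'],['edge','rail']):
            p,m=fit(p0,cams,ft);print(cams,ft,p[:2].round(2),np.degrees(p[2]).round(2),m.round(2))
    for c,h in(('top',46),('scene',46)):
        for d in arm.outline_of('casting',c)[:3]:
            m=d['region'].astype(np.uint8);cn=max(cv2.findContours(m,0,1)[0],key=cv2.contourArea)
            mid=at_z(F[c],*d['centre'],27);q=mid[:2]-p[:2];cc,s=np.cos(p[2]),np.sin(p[2])
            print(c,d['conf'],mid.round(1),'board',(cc*q[0]+s*q[1]).round(1),(-s*q[0]+cc*q[1]).round(1))
        for d in arm.mark_of('gate_knob',c)[:1]:
            q=at_z(F[c],*d['centre'],65)[:2]-p[:2];print('knob',c,(cc*q[0]+s*q[1]).round(1),(-s*q[0]+cc*q[1]).round(1))
    out=[]
    for c in F:
        im=F[c]['image'][...,::-1].copy();S=np.r_[E,lane(26),lane(-26)]
        x0,y0=(210,120) if c=='top' else (200,200)
        im=cv2.resize(im[y0:y0+200,x0:x0+200],None,fx=2,fy=2)
        im=cv2.resize(im,(400,400))
        for w in B(p,S[:,:3]):
            u=(proj(F[c],w)-[x0,y0]+.5)*2;cv2.circle(im,tuple(int(v) for v in u),1,(255,0,255),-1)
        out.append(im)
    cv2.imwrite('pics/fit.png',np.hstack(out));np.save('p.npy',p)
E
python3 fit.py
```

```text
[[418.8, -76.8], [669.1, -112.8], [712.5, 164.3], [458.4, 207.9]]
[ 5.52499460e+02 -5.08910617e+01 -1.40002191e-01]
['top'] ['edge'] [552.84 -49.86] -8.44 0.82
['top'] ['rail'] [551.08 -51.39] -8.19 0.63
['top'] ['edge', 'rail'] [552.68 -50.47] -7.92 1.23
['scene'] ['edge'] [551.82 -51.17] -8.4 1.2
['scene'] ['rail'] [558.02 -43.84] -8.46 0.57
['scene'] ['edge', 'rail'] [550.73 -47.37] -10.7 2.62
['top', 'scene'] ['edge'] [552.27 -50.56] -8.55 1.19
['top', 'scene'] ['rail'] [545.58 -49.72] -11.99 3.44
['top', 'scene'] ['edge', 'rail'] [551.71 -50.07] -8.76 1.91
top 0.9 [ 471.6 -177.7   27. ] board -59.8 -138.3
top 0.81 [510.6 -46.7  27. ] board -41.1 -2.9
top 0.77 [325.   72.4  27. ] board -242.7 86.5
knob top -8.0 142.8
scene 0.91 [356.  -31.8  27. ] board -196.2 -11.7
scene 0.74 [331.9  81.8  27. ] board -237.3 96.8
scene 0.62 [ 469.2 -180.1   27. ] board -61.7 -141.0
knob scene -8.4 122.8
```

View pics/fit.png

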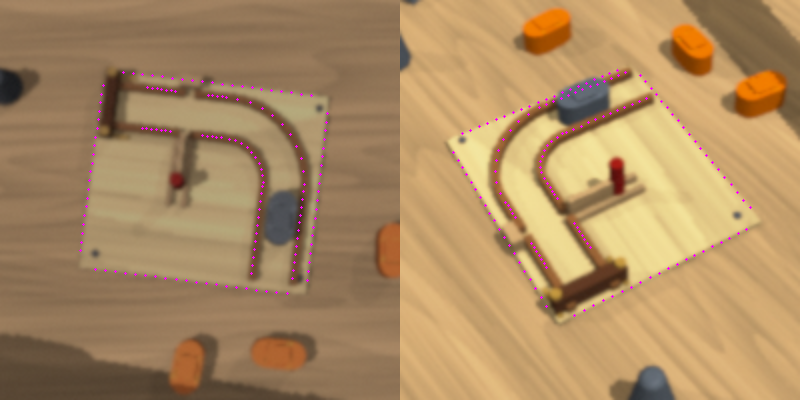

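```bash
cat > plan.py <<'E'
# plan.py [-n] wp... ; wp= x,y,z,yaw,rows  (board frame; prefix w for world). Tracks commanded pose in cmd.npy
import sys,numpy as np,os
P=np.array([552.2,-50.4,np.radians(-8.45)]) if not os.path.exists('P.npy') else np.load('P.npy')
def b2w(v):
    c,s=np.cos(P[2]),np.sin(P[2]);return np.array([P[0]+c*v[0]-s*v[1],P[1]+s*v[0]+c*v[1],v[2],v[3]+np.degrees(P[2])])
def w2b(v):
    c,s=np.cos(P[2]),np.sin(P[2]);a,b=v[0]-P[0],v[1]-P[1];return np.array([c*a+s*b,-s*a+c*b,v[2],v[3]-np.degrees(P[2])])
def rows(wps,cmd):
    y=np.radians(cmd[3]);ex=np.array([np.cos(y),np.sin(y)]);ey=np.array([np.sin(y),-np.cos(y)])
    cur=cmd.copy();out=[]
    for t,n in wps:
        for k in range(1,n+1):
            q=cur+(t-cur)*k/n;d=q-cmd
            out.append([round(float(v),3)+0. for v in(d[:2]@ex/200,d[:2]@ey/200,-d[2]/200,0,0,-d[3]/45)])
        cur=t
    while len(out)<10:out.append(out[-1])
    r=np.array(out[-1]);new=cmd.copy();new[:2]+=200*(r[0]*ex+r[1]*ey);new[2]-=200*r[2];new[3]-=45*r[5]
    return out[:10],new
if __name__=='__main__':
    cmd=np.load('cmd.npy')
    for call in ' '.join(sys.argv[1:]).split('/'):
        wps=[]
        for a in call.split():
            v=list(map(float,a.lstrip('w').split(',')));t=np.array(v[:4])
            wps.append((t if a[0]=='w' else b2w(t),int(v[4])))
        o,cmd=rows(wps,cmd);print('['+','.join('[%g,%g,%g,0,0,%g]'%(r[0],r[1],r[2],r[5]) for r in o)+']')
    np.save('cmd.npy',cmd)
    print('cmd world',cmd.round(2),'board',w2b(cmd).round(2))
E
cat > st.py <<'E'
from h import *;from plan import *
s=arm.sense();r=s['tool_rot'];c,sn=np.cos(P[2]),np.sin(P[2]);f=s['contact_force']
print('t',round(s['t'],2),'board',w2b(np.r_[s['tool_pos'],r[2]]).round(2),'rp',np.round(r[:2],2),'Fb',np.round([c*f[0]+sn*f[1],-sn*f[0]+c*f[1],f[2]],2),'grip',round(87*s['grip_width'],1),'cmdb',w2b(np.load('cmd.npy')).round(2),'j7',np.round(s['joint_pos'][6]))
E
python3 -c "
import numpy as np;np.save('cmd.npy',np.array([203.112,617.422,247.546,161.8]))"
python3 plan.py w330,470,240,119.2,9 / w420,300,230,76.7,9 / w490,130,200,34.1,9 / -41,0,110,0,9
```

```text
[[-0.093,-0.056,0.004,0,0,0.105],[-0.185,-0.112,0.008,0,0,0.21],[-0.278,-0.167,0.013,0,0,0.316],[-0.37,-0.223,0.017,0,0,0.421],[-0.463,-0.279,0.021,0,0,0.526],[-0.555,-0.335,0.025,0,0,0.631],[-0.648,-0.391,0.029,0,0,0.736],[-0.74,-0.446,0.034,0,0,0.841],[-0.833,-0.502,0.038,0,0,0.947],[-0.833,-0.502,0.038,0,0,0.947]]
[[-0.107,-0.002,0.006,0,0,0.105],[-0.214,-0.005,0.011,0,0,0.21],[-0.321,-0.007,0.017,0,0,0.315],[-0.427,-0.01,0.022,0,0,0.42],[-0.534,-0.012,0.028,0,0,0.525],[-0.641,-0.014,0.033,0,0,0.629],[-0.748,-0.017,0.039,0,0,0.734],[-0.855,-0.019,0.044,0,0,0.839],[-0.962,-0.022,0.05,0,0,0.944],[-0.962,-0.022,0.05,0,0,0.944]]
[[-0.083,0.06,0.017,0,0,0.105],[-0.166,0.119,0.033,0,0,0.21],[-0.249,0.179,0.05,0,0,0.316],[-0.332,0.238,0.067,0,0,0.421],[-0.415,0.298,0.083,0,0,0.526],[-0.497,0.357,0.1,0,0,0.631],[-0.58,0.417,0.116,0,0,0.736],[-0.663,0.476,0.133,0,0,0.842],[-0.746,0.536,0.15,0,0,0.947],[-0.746,0.536,0.15,0,0,0.947]]
[[-0.044,0.087,0.05,0,0,0.105],[-0.089,0.174,0.1,0,0,0.21],[-0.133,0.261,0.15,0,0,0.315],[-0.177,0.348,0.2,0,0,0.42],[-0.222,0.435,0.25,0,0,0.525],[-0.266,0.522,0.3,0,0,0.63],[-0.31,0.609,0.35,0,0,0.735],[-0.355,0.696,0.4,0,0,0.84],[-0.399,0.783,0.45,0,0,0.945],[-0.399,0.783,0.45,0,0,0.945]]
cmd world [511.7  -44.38 109.95  -8.43] board [-4.0940e+01  0.0000e+00  1.0995e+02  2.0000e-02]
```

step_arm(moves=[[-0.093, -0.056, 0.004, 0, 0, 0.105], [-0.185, -0.112, 0.008, 0, 0, 0.21], [-0.278, -0.167, 0.013, 0, 0, 0.316], [-0.37, -0.223, 0.017, 0, 0, 0.421], [-0.463, -0.279, 0.021, 0, 0, 0.526], [-0.555, -0.335, 0.025, 0, 0, 0.631], [-0.648, -0.391, 0.029, 0, 0, 0.736], [-0.74, -0.446, 0.034, 0, 0, 0.841], [-0.833, -0.502, 0.038, 0, 0, 0.947], [-0.833, -0.502, 0.038, 0, 0, 0.947]])

```text
t: 2.6
tool_pos: [332.7, 467.4, 240.2]
tool_rot: [180.0, 0.1, 118.8]
contact_force: [-0.4, -0.1, -0.2]
grip_width: 1.001
```

step_arm(moves=[[-0.107, -0.002, 0.006, 0, 0, 0.105], [-0.214, -0.005, 0.011, 0, 0, 0.21], [-0.321, -0.007, 0.017, 0, 0, 0.315], [-0.427, -0.01, 0.022, 0, 0, 0.42], [-0.534, -0.012, 0.028, 0, 0, 0.525], [-0.641, -0.014, 0.033, 0, 0, 0.629], [-0.748, -0.017, 0.039, 0, 0, 0.734], [-0.855, -0.019, 0.044, 0, 0, 0.839], [-0.962, -0.022, 0.05, 0, 0, 0.944], [-0.962, -0.022, 0.05, 0, 0, 0.944]])

```text
t: 3.6
tool_pos: [421.2, 297.8, 230.2]
tool_rot: [180.0, 0.0, 76.4]
contact_force: [-0.1, 0.2, 0.5]
grip_width: 1.0
```

step_arm(moves=[[-0.083, 0.06, 0.017, 0, 0, 0.105], [-0.166, 0.119, 0.033, 0, 0, 0.21], [-0.249, 0.179, 0.05, 0, 0, 0.316], [-0.332, 0.238, 0.067, 0, 0, 0.421], [-0.415, 0.298, 0.083, 0, 0, 0.526], [-0.497, 0.357, 0.1, 0, 0, 0.631], [-0.58, 0.417, 0.116, 0, 0, 0.736], [-0.663, 0.476, 0.133, 0, 0, 0.842], [-0.746, 0.536, 0.15, 0, 0, 0.947], [-0.746, 0.536, 0.15, 0, 0, 0.947]])

```text
t: 4.6
tool_pos: [490.5, 128.5, 199.8]
tool_rot: [180.0, 0.0, 33.9]
contact_force: [-0.1, 0.7, 0.5]
grip_width: 0.998
```

step_arm(moves=[[-0.044, 0.087, 0.05, 0, 0, 0.105], [-0.089, 0.174, 0.1, 0, 0, 0.21], [-0.133, 0.261, 0.15, 0, 0, 0.315], [-0.177, 0.348, 0.2, 0, 0, 0.42], [-0.222, 0.435, 0.25, 0, 0, 0.525], [-0.266, 0.522, 0.3, 0, 0, 0.63], [-0.31, 0.609, 0.35, 0, 0, 0.735], [-0.355, 0.696, 0.4, 0, 0, 0.84], [-0.399, 0.783, 0.45, 0, 0, 0.945], [-0.399, 0.783, 0.45, 0, 0, 0.945]])

```text
t: 5.6
tool_pos: [510.9, -47.9, 108.5]
tool_rot: [179.9, 0.1, -8.9]
contact_force: [-0.4, 0.3, 0.1]
grip_width: 0.999
```

```bash
python3 st.py; python3 - <<'E'
from h import *
f=arm.grab_frame('scene');save(f,'s1.png');cv2.imwrite('pics/s1c.png',cv2.resize(f['image'][170:350,200:400,::-1],None,fx=3,fy=3,interpolation=2))
E
```

```text
t 5.6 board [-41.19  -3.57 108.53  -0.48] rp [1.7988e+02 9.0000e-02] Fb [-0.45  0.26  0.14] grip 86.9 cmdb [-4.0940e+01  0.0000e+00  1.0995e+02  2.0000e-02] j7 -89.0
```

View pics/s1c.png

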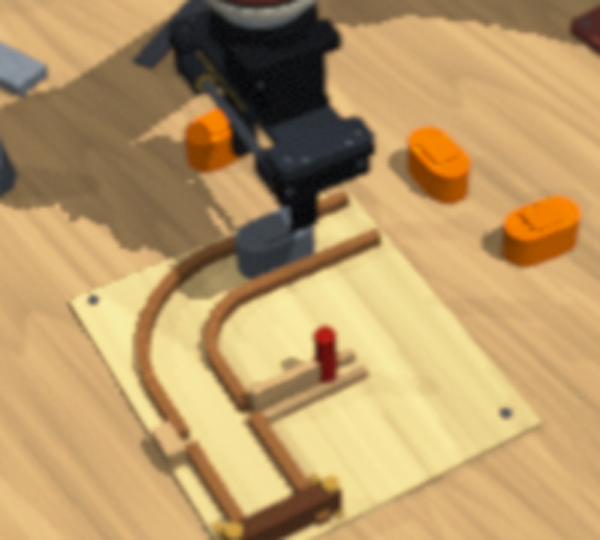

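```bash
python3 plan.py -41,0,50,0,6
```

```text
[[0,0,0.05,0,0,0],[0,0,0.1,0,0,0],[0,0,0.15,0,0,0],[0,0,0.2,0,0,0],[0,0,0.25,0,0,0],[0,0,0.3,0,0,0],[0,0,0.3,0,0,0],[0,0,0.3,0,0,0],[0,0,0.3,0,0,0],[0,0,0.3,0,0,0]]
cmd world [511.7  -44.38  49.95  -8.43] board [-4.094e+01  0.000e+00  4.995e+01  2.000e-02]
```

step_arm(moves=[[0, 0, 0.05, 0, 0, 0], [0, 0, 0.1, 0, 0, 0], [0, 0, 0.15, 0, 0, 0], [0, 0, 0.2, 0, 0, 0], [0, 0, 0.25, 0, 0, 0], [0, 0, 0.3, 0, 0, 0], [0, 0, 0.3, 0, 0, 0], [0, 0, 0.3, 0, 0, 0], [0, 0, 0.3, 0, 0, 0], [0, 0, 0.3, 0, 0, 0]])

```text
t: 6.65
tool_pos: [511.9, -44.4, 50.4]
tool_rot: [-180.0, -0.0, -8.4]
contact_force: [-0.4, 0.7, 0.2]
grip_width: 1.002
```

```bash
python3 st.py
```

```text
t 6.65 board [-40.69   0.    50.41   0.  ] rp [-1.7998e+02 -5.0000e-02] Fb [-0.46  0.66  0.18] grip 87.1 cmdb [-4.094e+01  0.000e+00  4.995e+01  2.000e-02] j7 -84.0
```

step_arm(moves=[[0, 0, 0, 0, 0, 0], [0, 0, 0, 0, 0, 0], [0, 0, 0, 0, 0, 0], [0, 0, 0, 0, 0, 0], [0, 0, 0, 0, 0, 0], [0, 0, 0, 0, 0, 0], [0, 0, 0, 0, 0, 0], [0, 0, 0, 0, 0, 0], [0, 0, 0, 0, 0, 0], [0, 0, 0, 0, 0, 0]], grip=1, grip_force=8)

```text
t: 7.65
tool_pos: [511.5, -44.6, 49.9]
tool_rot: [180.0, 0.0, -8.4]
contact_force: [0.3, -0.7, 0.8]
grip_width: 0.417
```

```bash
python3 st.py; python3 plan.py -36,0,50,0,3 -16,0,50,0,6
```

```text
t 7.65 board [-41.1   -0.22  49.95   0.  ] rp [1.7999e+02 1.0000e-02] Fb [ 0.34 -0.61  0.76] grip 36.3 cmdb [-4.094e+01  0.000e+00  4.995e+01  2.000e-02] j7 -84.0
[[0.008,0,0,0,0,0],[0.016,0,0,0,0,0],[0.025,0,0,0,0,0],[0.041,0,0,0,0,0],[0.058,0,0,0,0,0],[0.075,0,0,0,0,0],[0.091,0,0,0,0,0],[0.108,0,0,0,0,0],[0.125,0,0,0,0,0],[0.125,0,0,0,0,0]]
cmd world [536.43 -48.05  49.95  -8.43] board [-1.594e+01  1.000e-02  4.995e+01  2.000e-02]
```

step_arm(moves=[[0.008, 0, 0, 0, 0, 0], [0.016, 0, 0, 0, 0, 0], [0.025, 0, 0, 0, 0, 0], [0.041, 0, 0, 0, 0, 0], [0.058, 0, 0, 0, 0, 0], [0.075, 0, 0, 0, 0, 0], [0.091, 0, 0, 0, 0, 0], [0.108, 0, 0, 0, 0, 0], [0.125, 0, 0, 0, 0, 0], [0.125, 0, 0, 0, 0, 0]])

```text
t: 8.65
tool_pos: [535.5, -47.8, 49.4]
tool_rot: [-180.0, 0.1, -8.4]
contact_force: [-2.0, 1.4, -1.3]
grip_width: 0.415
```

```bash
python3 st.py; cp cmd.npy cmd_bak.npy; python3 plan.py -16,1.5,50,0,3 -16,3,50,0,7
```

```text
t 8.65 board [-1.691e+01  1.000e-01  4.945e+01  1.000e-02] rp [-1.8e+02  1.3e-01] Fb [-2.16  1.12 -1.35] grip 36.1 cmdb [-1.594e+01  1.000e-02  4.995e+01  2.000e-02] j7 -83.0
[[0,-0.002,0,0,0,0],[0,-0.005,0,0,0,0],[0,-0.007,0,0,0,0],[0,-0.009,0,0,0,0],[0,-0.01,0,0,0,0],[0,-0.011,0,0,0,0],[0,-0.012,0,0,0,0],[0,-0.013,0,0,0,0],[0,-0.014,0,0,0,0],[0,-0.015,0,0,0,0]]
cmd world [536.87 -45.08  49.95  -8.43] board [-1.595e+01  3.010e+00  4.995e+01  2.000e-02]
```

```bash
cp cmd_bak.npy cmd.npy; cat > arc.py <<'E'
# arc.py s1 [s2...]: lane arc-length targets (s=0 at bend start), one call each, 9 rows+hold; dz const 50
import sys;from plan import *
def C(s):
    L=80*np.pi/2
    if s<0:return np.array([s,0])
    if s<L:return np.array([80*np.sin(s/80),80-80*np.cos(s/80)])
    return np.array([80,80+s-L])
def pose(s,z=50):
    a,b=C(s-16),C(s+16);m=((a+b)/2+C(s))/2;d=b-a;return np.array([*m,z,np.degrees(np.arctan2(d[1],d[0]))])
cmd=np.load('cmd.npy');s0=float(sys.argv[1])
for s1 in map(float,sys.argv[2:]):
    w=[(b2w(pose(s0+(s1-s0)*k/9)),1) for k in range(1,10)];s0=s1
    o,cmd=rows(w,cmd);print('['+','.join('[%g,%g,%g,0,0,%g]'%(r[0],r[1],r[2],r[5]) for r in o)+']');print(w2b(cmd).round(2))
np.save('cmd.npy',cmd)
E
python3 arc.py -16 14 40
```

```text
[[0.016,0,0,0,0,-0.002],[0.033,0,0,0,0,-0.011],[0.05,-0.001,0,0,0,-0.025],[0.066,-0.001,0,0,0,-0.044],[0.083,-0.002,0,0,0,-0.069],[0.099,-0.003,0,0,0,-0.099],[0.116,-0.005,0,0,0,-0.135],[0.132,-0.007,0,0,0,-0.176],[0.149,-0.01,0,0,0,-0.223],[0.149,-0.01,0,0,0,-0.223]]
[13.85  2.02 49.95 10.05]
[[0.014,0,0,0,0,-0.045],[0.028,-0.001,0,0,0,-0.091],[0.042,-0.002,0,0,0,-0.137],[0.057,-0.004,0,0,0,-0.183],[0.071,-0.006,0,0,0,-0.229],[0.085,-0.009,0,0,0,-0.275],[0.099,-0.013,0,0,0,-0.321],[0.112,-0.016,0,0,0,-0.367],[0.126,-0.021,0,0,0,-0.413],[0.126,-0.021,0,0,0,-0.413]]
[37.94 10.55 49.95 28.64]
```

step_arm(moves=[[0.016, 0, 0, 0, 0, -0.002], [0.033, 0, 0, 0, 0, -0.011], [0.05, -0.001, 0, 0, 0, -0.025], [0.066, -0.001, 0, 0, 0, -0.044], [0.083, -0.002, 0, 0, 0, -0.069], [0.099, -0.003, 0, 0, 0, -0.099], [0.116, -0.005, 0, 0, 0, -0.135], [0.132, -0.007, 0, 0, 0, -0.176], [0.149, -0.01, 0, 0, 0, -0.223], [0.149, -0.01, 0, 0, 0, -0.223]])

```text
t: 9.65
tool_pos: [566.7, -50.5, 50.0]
tool_rot: [180.0, -0.0, 1.7]
contact_force: [0.1, -0.9, -6.6]
grip_width: 0.412
```

```bash
python3 st.py
```

```text
t 9.65 board [14.32  1.99 50.   10.14] rp [ 1.7999e+02 -3.0000e-02] Fb [ 0.22 -0.87 -6.58] grip 35.8 cmdb [37.94 10.55 49.95 28.64] j7 -72.0
```

```bash
cat > set.py <<'E'
import numpy as np,sys;from plan import *
np.save('cmd.npy',b2w(np.array(list(map(float,sys.argv[1:5])))))
E
python3 set.py 13.85 2.02 49.95 10.05; sed -i 's/z=50)/z=float(__import__("os").environ.get("Z","48.6")))/' arc.py; python3 plan.py 13.85,2.02,48.6,10.05,3 | head -1; python3 arc.py 14 40
```

```text
[[0,0,0.002,0,0,0],[0,0,0.004,0,0,0],[0,0,0.007,0,0,0],[0,0,0.007,0,0,0],[0,0,0.007,0,0,0],[0,0,0.007,0,0,0],[0,0,0.007,0,0,0],[0,0,0.007,0,0,0],[0,0,0.007,0,0,0],[0,0,0.007,0,0,0]]
[[0.014,0,0,0,0,-0.045],[0.028,-0.001,0,0,0,-0.091],[0.043,-0.002,0,0,0,-0.137],[0.057,-0.004,0,0,0,-0.183],[0.071,-0.006,0,0,0,-0.229],[0.085,-0.009,0,0,0,-0.275],[0.099,-0.013,0,0,0,-0.321],[0.113,-0.016,0,0,0,-0.367],[0.126,-0.021,0,0,0,-0.413],[0.126,-0.021,0,0,0,-0.413]]
[37.93 10.55 48.55 28.64]
```

step_arm(moves=[[0, 0, 0.002, 0, 0, 0], [0, 0, 0.004, 0, 0, 0], [0, 0, 0.007, 0, 0, 0], [0, 0, 0.007, 0, 0, 0], [0, 0, 0.007, 0, 0, 0], [0, 0, 0.007, 0, 0, 0], [0, 0, 0.007, 0, 0, 0], [0, 0, 0.007, 0, 0, 0], [0, 0, 0.007, 0, 0, 0], [0, 0, 0.007, 0, 0, 0]])

```text
t: 10.65
tool_pos: [566.1, -50.6, 49.4]
tool_rot: [-180.0, -0.0, 1.6]
contact_force: [-5.0, 0.7, 5.4]
grip_width: 0.418
```

step_arm(moves=[[0.014, 0, 0, 0, 0, -0.045], [0.028, -0.001, 0, 0, 0, -0.091], [0.043, -0.002, 0, 0, 0, -0.137], [0.057, -0.004, 0, 0, 0, -0.183], [0.071, -0.006, 0, 0, 0, -0.229], [0.085, -0.009, 0, 0, 0, -0.275], [0.099, -0.013, 0, 0, 0, -0.321], [0.113, -0.016, 0, 0, 0, -0.367], [0.126, -0.021, 0, 0, 0, -0.413], [0.126, -0.021, 0, 0, 0, -0.413]])

```text
t: 11.65
tool_pos: [591.2, -46.4, 49.0]
tool_rot: [180.0, 0.0, 20.2]
contact_force: [-3.5, -2.3, 3.5]
grip_width: 0.415
```

```bash
python3 st.py;  python3 arc.py 40 66 92
```

```text
t 11.65 board [38.    9.71 49.02 28.62] rp [179.97   0.  ] Fb [-3.08 -2.75  3.52] grip 36.1 cmdb [37.93 10.55 48.55 28.64] j7 -56.0
[[0.014,0,0,0,0,-0.046],[0.029,-0.001,0,0,0,-0.092],[0.043,-0.002,0,0,0,-0.138],[0.057,-0.004,0,0,0,-0.184],[0.071,-0.006,0,0,0,-0.23],[0.085,-0.009,0,0,0,-0.276],[0.099,-0.012,0,0,0,-0.322],[0.113,-0.016,0,0,0,-0.368],[0.126,-0.02,0,0,0,-0.414],[0.126,-0.02,0,0,0,-0.414]]
[58.13 26.14 48.55 47.26]
[[0.015,0,0,0,0,-0.046],[0.029,-0.001,0,0,0,-0.092],[0.043,-0.003,0,0,0,-0.138],[0.058,-0.004,0,0,0,-0.184],[0.072,-0.007,0,0,0,-0.23],[0.086,-0.009,0,0,0,-0.276],[0.1,-0.013,0,0,0,-0.322],[0.113,-0.017,0,0,0,-0.368],[0.127,-0.021,0,0,0,-0.414],[0.127,-0.021,0,0,0,-0.414]]
[72.28 47.65 48.55 65.9 ]
```

step_arm(moves=[[0.014, 0, 0, 0, 0, -0.046], [0.029, -0.001, 0, 0, 0, -0.092], [0.043, -0.002, 0, 0, 0, -0.138], [0.057, -0.004, 0, 0, 0, -0.184], [0.071, -0.006, 0, 0, 0, -0.23], [0.085, -0.009, 0, 0, 0, -0.276], [0.099, -0.012, 0, 0, 0, -0.322], [0.113, -0.016, 0, 0, 0, -0.368], [0.126, -0.02, 0, 0, 0, -0.414], [0.126, -0.02, 0, 0, 0, -0.414]])

```text
t: 12.65
tool_pos: [613.7, -34.0, 49.0]
tool_rot: [179.9, -0.0, 38.8]
contact_force: [-1.1, -3.6, 1.3]
grip_width: 0.414
```

```bash
python3 st.py
```

```text
t 12.65 board [58.46 25.29 48.98 47.21] rp [179.94  -0.  ] Fb [-0.52 -3.74  1.33] grip 36.0 cmdb [72.28 47.65 48.55 65.9 ] j7 -40.0
```

step_arm(moves=[[0.015, 0, 0, 0, 0, -0.046], [0.029, -0.001, 0, 0, 0, -0.092], [0.043, -0.003, 0, 0, 0, -0.138], [0.058, -0.004, 0, 0, 0, -0.184], [0.072, -0.007, 0, 0, 0, -0.23], [0.086, -0.009, 0, 0, 0, -0.276], [0.1, -0.013, 0, 0, 0, -0.322], [0.113, -0.017, 0, 0, 0, -0.368], [0.127, -0.021, 0, 0, 0, -0.414], [0.127, -0.021, 0, 0, 0, -0.414]])

```text
t: 13.65
tool_pos: [631.1, -14.6, 49.0]
tool_rot: [179.9, -0.0, 57.4]
contact_force: [-0.6, -3.9, 3.6]
grip_width: 0.408
```

```bash
python3 st.py; python3 arc.py 92 119
```

```text
t 13.65 board [72.77 46.95 48.97 65.82] rp [179.92  -0.  ] Fb [-0.   -3.98  3.58] grip 35.5 cmdb [72.28 47.65 48.55 65.9 ] j7 -25.0
[[0.015,0,0,0,0,-0.048],[0.03,-0.001,0,0,0,-0.095],[0.044,-0.002,0,0,0,-0.143],[0.059,-0.004,0,0,0,-0.191],[0.074,-0.007,0,0,0,-0.239],[0.088,-0.01,0,0,0,-0.286],[0.103,-0.013,0,0,0,-0.331],[0.117,-0.017,0,0,0,-0.372],[0.131,-0.022,0,0,0,-0.408],[0.131,-0.022,0,0,0,-0.408]]
[78.97 73.36 48.55 84.26]
```

step_arm(moves=[[0.015, 0, 0, 0, 0, -0.048], [0.03, -0.001, 0, 0, 0, -0.095], [0.044, -0.002, 0, 0, 0, -0.143], [0.059, -0.004, 0, 0, 0, -0.191], [0.074, -0.007, 0, 0, 0, -0.239], [0.088, -0.01, 0, 0, 0, -0.286], [0.103, -0.013, 0, 0, 0, -0.331], [0.117, -0.017, 0, 0, 0, -0.372], [0.131, -0.022, 0, 0, 0, -0.408], [0.131, -0.022, 0, 0, 0, -0.408]])

```text
t: 14.65
tool_pos: [641.6, 10.1, 49.0]
tool_rot: [179.9, 0.0, 75.7]
contact_force: [-0.0, -4.1, 2.4]
grip_width: 0.411
```

```bash
python3 st.py; python3 arc.py 119 148
```

```text
t 14.65 board [79.51 72.93 48.95 84.16] rp [1.7992e+02 1.0000e-02] Fb [ 0.57 -4.06  2.42] grip 35.8 cmdb [78.97 73.36 48.55 84.26] j7 -11.0
[[0.016,0,0,0,0,-0.034],[0.032,0,0,0,0,-0.062],[0.048,-0.001,0,0,0,-0.086],[0.064,-0.002,0,0,0,-0.104],[0.081,-0.003,0,0,0,-0.117],[0.097,-0.005,0,0,0,-0.125],[0.113,-0.006,0,0,0,-0.128],[0.129,-0.008,0,0,0,-0.128],[0.145,-0.009,0,0,0,-0.128],[0.145,-0.009,0,0,0,-0.128]]
[ 80.08 102.39  48.55  90.02]
```

step_arm(moves=[[0.016, 0, 0, 0, 0, -0.034], [0.032, 0, 0, 0, 0, -0.062], [0.048, -0.001, 0, 0, 0, -0.086], [0.064, -0.002, 0, 0, 0, -0.104], [0.081, -0.003, 0, 0, 0, -0.117], [0.097, -0.005, 0, 0, 0, -0.125], [0.113, -0.006, 0, 0, 0, -0.128], [0.129, -0.008, 0, 0, 0, -0.128], [0.145, -0.009, 0, 0, 0, -0.128], [0.145, -0.009, 0, 0, 0, -0.128]])

```text
t: 15.65
tool_pos: [646.8, 38.5, 49.0]
tool_rot: [179.9, 0.0, 81.4]
contact_force: [-0.5, -4.5, 1.9]
grip_width: 0.414
```

```bash
python3 st.py; python3 plan.py 80,102.4,48.6,90,2 80,102.4,70,90,6 / 80,41,70,90,9 / 80,41,49,90,6
```

```text
t 15.65 board [ 80.5  101.87  48.99  89.88] rp [1.7994e+02 2.0000e-02] Fb [ 0.12 -4.52  1.94] grip 36.0 cmdb [ 80.08 102.39  48.55  90.02] j7 -8.0
[[0,0,0,0,0,0],[0,0,0,0,0,0],[0,0,-0.018,0,0,0],[0,0,-0.036,0,0,0],[0,0,-0.054,0,0,0],[0,0,-0.072,0,0,0],[0,0,-0.089,0,0,0],[0,0,-0.107,0,0,0],[0,0,-0.107,0,0,0],[0,0,-0.107,0,0,0]]
[[-0.034,0,0,0,0,0],[-0.068,0,0,0,0,0],[-0.102,0,0,0,0,0],[-0.136,0,0,0,0,0],[-0.171,0,0,0,0,0],[-0.205,0,0,0,0,0],[-0.239,0,0,0,0,0],[-0.273,0,0,0,0,0],[-0.307,0,0,0,0,0],[-0.307,0,0,0,0,0]]
[[0,0,0.017,0,0,0],[0,0,0.035,0,0,0],[0,0,0.052,0,0,0],[0,0,0.07,0,0,0],[0,0,0.087,0,0,0],[0,0,0.105,0,0,0],[0,0,0.105,0,0,0],[0,0,0.105,0,0,0],[0,0,0.105,0,0,0],[0,0,0.105,0,0,0]]
cmd world [637.45 -21.62  48.95  81.56] board [80.1  40.99 48.95 90.02]
```

```bash
python3 set.py 80.08 102.39 48.55 90.02; python3 plan.py 80,102.4,48.55,90.02,3 80,46,49,90.02,6
```

```text
[[0,0,0,0,0,0],[0,0,0,0,0,0],[0,0,0,0,0,0],[-0.047,0,0,0,0,0],[-0.094,0,-0.001,0,0,0],[-0.141,0,-0.001,0,0,0],[-0.188,0,-0.002,0,0,0],[-0.235,0,-0.002,0,0,0],[-0.282,0,-0.002,0,0,0],[-0.282,0,-0.002,0,0,0]]
cmd world [638.19 -16.68  48.95  81.57] board [80.1  45.99 48.95 90.02]
```

step_arm(moves=[[0, 0, 0, 0, 0, 0], [0, 0, 0, 0, 0, 0], [0, 0, 0, 0, 0, 0], [-0.047, 0, 0, 0, 0, 0], [-0.094, 0, -0.001, 0, 0, 0], [-0.141, 0, -0.001, 0, 0, 0], [-0.188, 0, -0.002, 0, 0, 0], [-0.235, 0, -0.002, 0, 0, 0], [-0.282, 0, -0.002, 0, 0, 0], [-0.282, 0, -0.002, 0, 0, 0]], grip=0.4)

```text
t: 16.65
tool_pos: [637.8, -19.1, 49.1]
tool_rot: [180.0, 0.0, 81.4]
contact_force: [0.1, -0.9, 0.7]
grip_width: 0.594
```

step_arm(moves=[[0, 0, 0, 0, 0, 0], [0, 0, 0, 0, 0, 0], [0, 0, 0, 0, 0, 0], [0, 0, 0, 0, 0, 0], [0, 0, 0, 0, 0, 0], [0, 0, 0, 0, 0, 0], [0, 0, 0, 0, 0, 0], [0, 0, 0, 0, 0, 0], [0, 0, 0, 0, 0, 0], [0, 0, 0, 0, 0, 0]], grip=1)

```text
t: 17.65
tool_pos: [638.1, -16.8, 48.9]
tool_rot: [-180.0, 0.0, 81.6]
contact_force: [-0.4, 0.2, 0.6]
grip_width: 0.004
```

```bash
python3 st.py;python3 - <<'E'
from h import *
f=arm.grab_frame('scene');save(f,'s2.png');cv2.imwrite('pics/s2c.png',cv2.resize(f['image'][200:380,200:400,::-1],None,fx=3,fy=3,interpolation=2))
E
python3 plan.py 80,53,49,90.02,2 80,70,49,90.02,8
```

```text
t 17.65 board [79.98 45.87 48.94 90.  ] rp [-180.    0.] Fb [-0.39  0.19  0.55] grip 0.4 cmdb [80.1  45.99 48.95 90.02] j7 -3.0
[[0.018,0,0,0,0,0],[0.035,0,0,0,0,0],[0.046,0,0,0,0,0],[0.056,0,0,0,0,0],[0.067,0,0,0,0,0],[0.078,0,0,0,0,0],[0.088,0,0,0,0,0],[0.099,0,0,0,0,0],[0.109,0,0,0,0,0],[0.12,0,0,0,0,0]]
cmd world [641.71   7.06  48.95  81.57] board [80.09 69.99 48.95 90.02]
```

View pics/s2c.png

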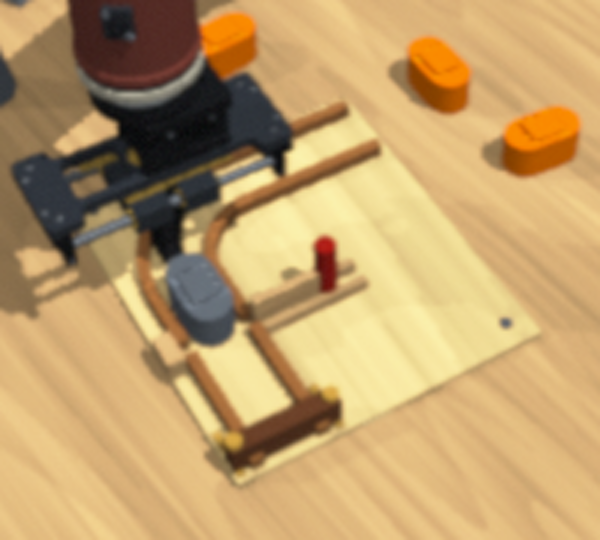

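step_arm(moves=[[0.018, 0, 0, 0, 0, 0], [0.035, 0, 0, 0, 0, 0], [0.046, 0, 0, 0, 0, 0], [0.056, 0, 0, 0, 0, 0], [0.067, 0, 0, 0, 0, 0], [0.078, 0, 0, 0, 0, 0], [0.088, 0, 0, 0, 0, 0], [0.099, 0, 0, 0, 0, 0], [0.109, 0, 0, 0, 0, 0], [0.12, 0, 0, 0, 0, 0]])

```text
t: 18.7
tool_pos: [641.6, 7.0, 49.0]
tool_rot: [-180.0, 0.0, 81.5]
contact_force: [0.4, -4.4, 0.1]
grip_width: 0.01
```

```bash
python3 st.py;python3 plan.py 80,98,49,90.02,10 / 80,122,49,90.02,10
```

```text
t 18.7 board [79.99 69.86 48.96 90.  ] rp [-1.8e+02  1.0e-02] Fb [ 1.03 -4.34  0.06] grip 0.9 cmdb [80.09 69.99 48.95 90.02] j7 -5.0
[[0.014,0,0,0,0,0],[0.028,0,0,0,0,0],[0.042,0,0,0,0,0],[0.056,0,0,0,0,0],[0.07,0,0,0,0,0],[0.084,0,0,0,0,0],[0.098,0,0,0,0,0],[0.112,0,0,0,0,0],[0.126,0,0,0,0,0],[0.14,0,0,0,0,0]]
[[0.012,0,0,0,0,0],[0.024,0,0,0,0,0],[0.036,0,0,0,0,0],[0.048,0,0,0,0,0],[0.06,0,0,0,0,0],[0.072,0,0,0,0,0],[0.084,0,0,0,0,0],[0.096,0,0,0,0,0],[0.108,0,0,0,0,0],[0.12,0,0,0,0,0]]
cmd world [649.33  58.5   48.95  81.57] board [ 80.07 121.99  48.95  90.02]
```

step_arm(moves=[[0.014, 0, 0, 0, 0, 0], [0.028, 0, 0, 0, 0, 0], [0.042, 0, 0, 0, 0, 0], [0.056, 0, 0, 0, 0, 0], [0.07, 0, 0, 0, 0, 0], [0.084, 0, 0, 0, 0, 0], [0.098, 0, 0, 0, 0, 0], [0.112, 0, 0, 0, 0, 0], [0.126, 0, 0, 0, 0, 0], [0.14, 0, 0, 0, 0, 0]])

```text
t: 19.7
tool_pos: [645.7, 34.9, 49.0]
tool_rot: [-180.0, -0.0, 81.6]
contact_force: [-0.2, -5.2, -0.0]
grip_width: 0.004
```

```bash
python3 st.py
```

```text
t 19.7 board [79.96 98.15 48.96 90.  ] rp [-180.   -0.] Fb [ 0.61 -5.15 -0.04] grip 0.4 cmdb [ 80.07 121.99  48.95  90.02] j7 -7.0
```

step_arm(moves=[[0.012, 0, 0, 0, 0, 0], [0.024, 0, 0, 0, 0, 0], [0.036, 0, 0, 0, 0, 0], [0.048, 0, 0, 0, 0, 0], [0.06, 0, 0, 0, 0, 0], [0.072, 0, 0, 0, 0, 0], [0.084, 0, 0, 0, 0, 0], [0.096, 0, 0, 0, 0, 0], [0.108, 0, 0, 0, 0, 0], [0.12, 0, 0, 0, 0, 0]])

```text
t: 20.7
tool_pos: [649.2, 58.6, 49.0]
tool_rot: [-180.0, 0.0, 81.6]
contact_force: [-1.0, -4.1, -0.8]
grip_width: 0.004
```

```bash
python3 st.py;python3 plan.py 80,127,49,90.02,10
```

```text
t 20.7 board [ 79.97 122.12  48.96  90.01] rp [-180.    0.] Fb [-0.42 -4.24 -0.84] grip 0.3 cmdb [ 80.07 121.99  48.95  90.02] j7 -10.0
[[0.003,0,0,0,0,0],[0.005,0,0,0,0,0],[0.008,0,0,0,0,0],[0.01,0,0,0,0,0],[0.013,0,0,0,0,0],[0.015,0,0,0,0,0],[0.018,0,0,0,0,0],[0.02,0,0,0,0,0],[0.023,0,0,0,0,0],[0.025,0,0,0,0,0]]
cmd world [650.06  63.45  48.95  81.57] board [ 80.07 126.99  48.95  90.02]
```

step_arm(moves=[[0.003, 0, 0, 0, 0, 0], [0.005, 0, 0, 0, 0, 0], [0.008, 0, 0, 0, 0, 0], [0.01, 0, 0, 0, 0, 0], [0.013, 0, 0, 0, 0, 0], [0.015, 0, 0, 0, 0, 0], [0.018, 0, 0, 0, 0, 0], [0.02, 0, 0, 0, 0, 0], [0.023, 0, 0, 0, 0, 0], [0.025, 0, 0, 0, 0, 0]])

```text
t: 21.7
tool_pos: [650.0, 63.5, 48.9]
tool_rot: [-180.0, -0.0, 81.6]
contact_force: [-0.3, -4.5, 0.1]
grip_width: 0.007
```

step_arm(moves=[[0.002, 0, 0, 0, 0, 0], [0.004, 0, 0, 0, 0, 0], [0.006, 0, 0, 0, 0, 0], [0.007, 0, 0, 0, 0, 0], [0.008, 0, 0, 0, 0, 0], [0.01, 0, 0, 0, 0, 0], [0.012, 0, 0, 0, 0, 0], [0.013, 0, 0, 0, 0, 0], [0.014, 0, 0, 0, 0, 0], [0.015, 0, 0, 0, 0, 0]])

```text
t: 22.7
tool_pos: [650.4, 66.3, 49.0]
tool_rot: [-180.0, 0.0, 81.5]
contact_force: [-0.6, -3.5, 0.3]
grip_width: 0.007
```

step_arm(moves=[[0.002, 0, 0, 0, 0, 0], [0.004, 0, 0, 0, 0, 0], [0.006, 0, 0, 0, 0, 0], [0.007, 0, 0, 0, 0, 0], [0.008, 0, 0, 0, 0, 0], [0.01, 0, 0, 0, 0, 0], [0.012, 0, 0, 0, 0, 0], [0.013, 0, 0, 0, 0, 0], [0.014, 0, 0, 0, 0, 0], [0.015, 0, 0, 0, 0, 0]])

```text
t: 23.7
tool_pos: [650.8, 69.3, 49.0]
tool_rot: [-180.0, 0.0, 81.6]
contact_force: [-0.8, -3.3, 1.0]
grip_width: 0.008
```

step_arm(moves=[[0.002, 0, 0, 0, 0, 0], [0.004, 0, 0, 0, 0, 0], [0.006, 0, 0, 0, 0, 0], [0.007, 0, 0, 0, 0, 0], [0.008, 0, 0, 0, 0, 0], [0.01, 0, 0, 0, 0, 0], [0.012, 0, 0, 0, 0, 0], [0.013, 0, 0, 0, 0, 0], [0.014, 0, 0, 0, 0, 0], [0.015, 0, 0, 0, 0, 0]])

```text
t: 24.7
tool_pos: [651.3, 72.3, 49.0]
tool_rot: [-180.0, 0.0, 81.6]
contact_force: [-0.1, -5.1, -0.3]
grip_width: 0.003
```

step_arm(moves=[[0.002, 0, 0, 0, 0, 0], [0.004, 0, 0, 0, 0, 0], [0.006, 0, 0, 0, 0, 0], [0.007, 0, 0, 0, 0, 0], [0.008, 0, 0, 0, 0, 0], [0.01, 0, 0, 0, 0, 0], [0.012, 0, 0, 0, 0, 0], [0.013, 0, 0, 0, 0, 0], [0.014, 0, 0, 0, 0, 0], [0.015, 0, 0, 0, 0, 0]])

```text
t: 25.7
tool_pos: [651.7, 75.2, 49.0]
tool_rot: [180.0, 0.0, 81.6]
contact_force: [-1.4, -3.8, -0.3]
grip_width: 0.003
```

step_arm(moves=[[0.002, 0, 0, 0, 0, 0], [0.004, 0, 0, 0, 0, 0], [0.006, 0, 0, 0, 0, 0], [0.007, 0, 0, 0, 0, 0], [0.008, 0, 0, 0, 0, 0], [0.01, 0, 0, 0, 0, 0], [0.012, 0, 0, 0, 0, 0], [0.013, 0, 0, 0, 0, 0], [0.014, 0, 0, 0, 0, 0], [0.015, 0, 0, 0, 0, 0]])

```text
t: 26.7
tool_pos: [652.2, 78.2, 49.0]
tool_rot: [-180.0, 0.0, 81.6]
contact_force: [0.2, -4.5, 0.6]
grip_width: 0.007
```

step_arm(moves=[[0.002, 0, 0, 0, 0, 0], [0.004, 0, 0, 0, 0, 0], [0.006, 0, 0, 0, 0, 0], [0.007, 0, 0, 0, 0, 0], [0.008, 0, 0, 0, 0, 0], [0.01, 0, 0, 0, 0, 0], [0.012, 0, 0, 0, 0, 0], [0.013, 0, 0, 0, 0, 0], [0.014, 0, 0, 0, 0, 0], [0.015, 0, 0, 0, 0, 0]])

```text
t: 27.7
tool_pos: [652.6, 81.0, 48.9]
tool_rot: [-180.0, 0.0, 81.5]
contact_force: [-0.9, -6.1, -0.6]
grip_width: 0.009
```

step_arm(moves=[[0.001, 0, 0, 0, 0, 0], [0.002, 0, 0, 0, 0, 0], [0.003, 0, 0, 0, 0, 0], [0.004, 0, 0, 0, 0, 0], [0.005, 0, 0, 0, 0, 0], [0.005, 0, 0, 0, 0, 0], [0.005, 0, 0, 0, 0, 0], [0.005, 0, 0, 0, 0, 0], [0.005, 0, 0, 0, 0, 0], [0.005, 0, 0, 0, 0, 0]])

```text
t: 28.7
tool_pos: [652.6, 81.1, 49.0]
tool_rot: [-180.0, 0.1, 81.5]
contact_force: [-1.3, -6.9, 1.5]
grip_width: -0.0
```

step_arm(moves=[[0.001, 0, 0, 0, 0, 0], [0.003, 0, 0, 0, 0, 0], [0.005, 0, 0, 0, 0, 0], [0.007, 0, 0, 0, 0, 0], [0.009, 0, 0, 0, 0, 0], [0.01, 0, 0, 0, 0, 0], [0.01, 0, 0, 0, 0, 0], [0.01, 0, 0, 0, 0, 0], [0.01, 0, 0, 0, 0, 0], [0.01, 0, 0, 0, 0, 0]])

```text
t: 29.7
tool_pos: [652.7, 81.3, 48.9]
tool_rot: [-180.0, 0.2, 81.4]
contact_force: [-3.4, -10.3, 2.8]
grip_width: 0.004
```

step_arm(moves=[[0.002, 0, 0, 0, 0, 0], [0.004, 0, 0, 0, 0, 0], [0.006, 0, 0, 0, 0, 0], [0.007, 0, 0, 0, 0, 0], [0.007, 0, 0, 0, 0, 0], [0.007, 0, 0, 0, 0, 0], [0.007, 0, 0, 0, 0, 0], [0.007, 0, 0, 0, 0, 0], [0.007, 0, 0, 0, 0, 0], [0.007, 0, 0, 0, 0, 0]])

```text
t: 30.7
tool_pos: [652.7, 81.4, 48.9]
tool_rot: [-179.9, 0.2, 81.4]
contact_force: [-4.5, -13.6, 4.4]
grip_width: 0.002
```

```bash
python3 set.py 80.07 149.4 48.95 90.02; python3 plan.py 80,112,49,90.02,5 80,112,105,90.02,5 / -48,132,105,90.02,9 / -48,132,65,90.02,7
```

```text
[[-0.037,0,0,0,0,0],[-0.075,0,0,0,0,0],[-0.112,0,0,0,0,0],[-0.15,0,0,0,0,0],[-0.187,0,0,0,0,0],[-0.187,0,-0.056,0,0,0],[-0.187,0,-0.112,0,0,0],[-0.187,0,-0.168,0,0,0],[-0.187,0,-0.224,0,0,0],[-0.187,0,-0.28,0,0,0]]
[[0.011,-0.071,0,0,0,0],[0.022,-0.142,0,0,0,0],[0.033,-0.213,0,0,0,0],[0.045,-0.285,0,0,0,0],[0.056,-0.356,0,0,0,0],[0.067,-0.427,0,0,0,0],[0.078,-0.498,0,0,0,0],[0.089,-0.569,0,0,0,0],[0.1,-0.64,0,0,0,0],[0.1,-0.64,0,0,0,0]]
[[0,0,0.029,0,0,0],[0,0,0.057,0,0,0],[0,0,0.086,0,0,0],[0,0,0.114,0,0,0],[0,0,0.143,0,0,0],[0,0,0.171,0,0,0],[0,0,0.2,0,0,0],[0,0,0.2,0,0,0],[0,0,0.2,0,0,0],[0,0,0.2,0,0,0]]
cmd world [524.19  87.17  64.95  81.57] board [-47.92 131.96  64.95  90.02]
```

step_arm(moves=[[-0.037, 0, 0, 0, 0, 0], [-0.075, 0, 0, 0, 0, 0], [-0.112, 0, 0, 0, 0, 0], [-0.15, 0, 0, 0, 0, 0], [-0.187, 0, 0, 0, 0, 0], [-0.187, 0, -0.056, 0, 0, 0], [-0.187, 0, -0.112, 0, 0, 0], [-0.187, 0, -0.168, 0, 0, 0], [-0.187, 0, -0.224, 0, 0, 0], [-0.187, 0, -0.28, 0, 0, 0]])

```text
t: 31.7
tool_pos: [648.0, 49.0, 106.4]
tool_rot: [180.0, -0.0, 81.6]
contact_force: [0.4, -0.0, -0.6]
grip_width: 0.005
```

step_arm(moves=[[0.011, -0.071, 0, 0, 0, 0], [0.022, -0.142, 0, 0, 0, 0], [0.033, -0.213, 0, 0, 0, 0], [0.045, -0.285, 0, 0, 0, 0], [0.056, -0.356, 0, 0, 0, 0], [0.067, -0.427, 0, 0, 0, 0], [0.078, -0.498, 0, 0, 0, 0], [0.089, -0.569, 0, 0, 0, 0], [0.1, -0.64, 0, 0, 0, 0], [0.1, -0.64, 0, 0, 0, 0]])

```text
t: 32.7
tool_pos: [522.7, 88.0, 105.3]
tool_rot: [-180.0, -0.0, 81.6]
contact_force: [0.4, 0.9, 0.4]
grip_width: 0.007
```

step_arm(moves=[[0, 0, 0.029, 0, 0, 0], [0, 0, 0.057, 0, 0, 0], [0, 0, 0.086, 0, 0, 0], [0, 0, 0.114, 0, 0, 0], [0, 0, 0.143, 0, 0, 0], [0, 0, 0.171, 0, 0, 0], [0, 0, 0.2, 0, 0, 0], [0, 0, 0.2, 0, 0, 0], [0, 0, 0.2, 0, 0, 0], [0, 0, 0.2, 0, 0, 0]])

```text
t: 33.7
tool_pos: [524.3, 87.1, 65.2]
tool_rot: [180.0, -0.0, 81.6]
contact_force: [0.0, -0.1, 0.9]
grip_width: 0.003
```

```bash
python3 st.py;python3 - <<'E'
from h import *
f=arm.grab_frame('scene');save(f,'s3.png');cv2.imwrite('pics/s3c.png',cv2.resize(f['image'][200:380,200:400,::-1],None,fx=3,fy=3,interpolation=2))
E
python3 plan.py -30,132,65,90.02,4 -10,132,65,90.02,6
```

```text
t 33.7 board [-47.81 131.94  65.21  90.01] rp [ 1.7998e+02 -1.0000e-02] Fb [ 0.05 -0.14  0.91] grip 0.2 cmdb [-47.92 131.96  64.95  90.02] j7 -18.0
[[0,0.022,0,0,0,0],[0,0.045,0,0,0,0],[0,0.067,0,0,0,0],[0,0.09,0,0,0,0],[0,0.106,0,0,0,0],[0,0.123,0,0,0,0],[0,0.14,0,0,0,0],[0,0.156,0,0,0,0],[0,0.173,0,0,0,0],[0,0.19,0,0,0,0]]
cmd world [561.78  81.59  64.95  81.57] board [ -9.92 131.97  64.95  90.02]
```

View pics/s3c.png

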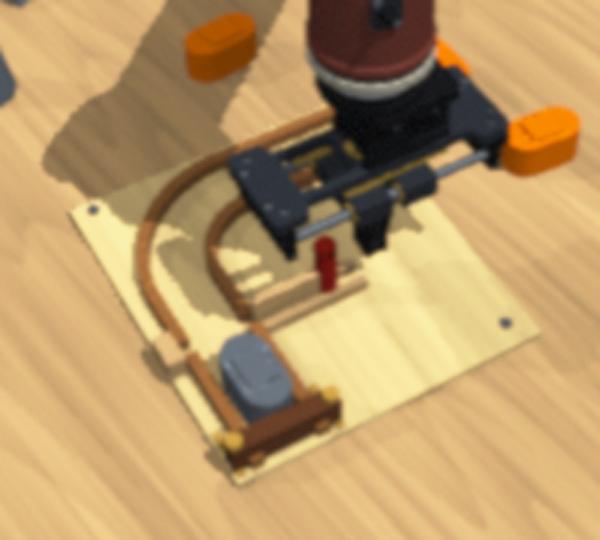

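Casting is at the block (crop 258,375), past the gate line. The fingers stand behind the knob (crop 325,262), so I can push the gate.

step_arm(moves=[[0, 0.022, 0, 0, 0, 0], [0, 0.045, 0, 0, 0, 0], [0, 0.067, 0, 0, 0, 0], [0, 0.09, 0, 0, 0, 0], [0, 0.106, 0, 0, 0, 0], [0, 0.123, 0, 0, 0, 0], [0, 0.14, 0, 0, 0, 0], [0, 0.156, 0, 0, 0, 0], [0, 0.173, 0, 0, 0, 0], [0, 0.19, 0, 0, 0, 0]])

```text
t: 34.75
tool_pos: [561.8, 81.5, 64.9]
tool_rot: [-180.0, 0.0, 81.6]
contact_force: [-2.0, 0.9, 1.0]
grip_width: 0.009
```

```bash
python3 st.py;python3 plan.py 18,132,65,90.02,10
```

```text
t 34.75 board [ -9.86 131.86  64.88  90.01] rp [-179.99    0.  ] Fb [-2.11  0.61  1.01] grip 0.8 cmdb [ -9.92 131.97  64.95  90.02] j7 -15.0
[[0,0.014,0,0,0,0],[0,0.028,0,0,0,0],[0,0.042,0,0,0,0],[0,0.056,0,0,0,0],[0,0.07,0,0,0,0],[0,0.084,0,0,0,0],[0,0.098,0,0,0,0],[0,0.112,0,0,0,0],[0,0.126,0,0,0,0],[0,0.14,0,0,0,0]]
cmd world [589.47  77.49  64.95  81.57] board [ 18.08 131.98  64.95  90.02]
```

step_arm(moves=[[0, 0.014, 0, 0, 0, 0], [0, 0.028, 0, 0, 0, 0], [0, 0.042, 0, 0, 0, 0], [0, 0.056, 0, 0, 0, 0], [0, 0.07, 0, 0, 0, 0], [0, 0.084, 0, 0, 0, 0], [0, 0.098, 0, 0, 0, 0], [0, 0.112, 0, 0, 0, 0], [0, 0.126, 0, 0, 0, 0], [0, 0.14, 0, 0, 0, 0]])

```text
t: 35.75
tool_pos: [589.6, 77.4, 65.0]
tool_rot: [-180.0, 0.0, 81.6]
contact_force: [-2.3, 0.3, -0.1]
grip_width: 0.005
```

```bash
python3 st.py;python3 plan.py 26,132,65,90.02,10 / 32,132,65,90.02,8
```

```text
t 35.75 board [ 18.21 131.92  64.96  90.01] rp [-180.    0.] Fb [-2.3  -0.06 -0.14] grip 0.4 cmdb [ 18.08 131.98  64.95  90.02] j7 -14.0
[[0,0.004,0,0,0,0],[0,0.008,0,0,0,0],[0,0.012,0,0,0,0],[0,0.016,0,0,0,0],[0,0.02,0,0,0,0],[0,0.024,0,0,0,0],[0,0.028,0,0,0,0],[0,0.032,0,0,0,0],[0,0.036,0,0,0,0],[0,0.04,0,0,0,0]]
[[0,0.004,0,0,0,0],[0,0.007,0,0,0,0],[0,0.011,0,0,0,0],[0,0.015,0,0,0,0],[0,0.019,0,0,0,0],[0,0.022,0,0,0,0],[0,0.026,0,0,0,0],[0,0.03,0,0,0,0],[0,0.03,0,0,0,0],[0,0.03,0,0,0,0]]
cmd world [603.32  75.44  64.95  81.57] board [ 32.08 131.98  64.95  90.02]
```

step_arm(moves=[[0, 0.004, 0, 0, 0, 0], [0, 0.008, 0, 0, 0, 0], [0, 0.012, 0, 0, 0, 0], [0, 0.016, 0, 0, 0, 0], [0, 0.02, 0, 0, 0, 0], [0, 0.024, 0, 0, 0, 0], [0, 0.028, 0, 0, 0, 0], [0, 0.032, 0, 0, 0, 0], [0, 0.036, 0, 0, 0, 0], [0, 0.04, 0, 0, 0, 0]])

```text
t: 36.75
tool_pos: [597.4, 76.2, 65.0]
tool_rot: [180.0, 0.0, 81.6]
contact_force: [-2.6, 0.7, -0.1]
grip_width: 0.009
```

step_arm(moves=[[0, 0.004, 0, 0, 0, 0], [0, 0.007, 0, 0, 0, 0], [0, 0.011, 0, 0, 0, 0], [0, 0.015, 0, 0, 0, 0], [0, 0.019, 0, 0, 0, 0], [0, 0.022, 0, 0, 0, 0], [0, 0.026, 0, 0, 0, 0], [0, 0.03, 0, 0, 0, 0], [0, 0.03, 0, 0, 0, 0], [0, 0.03, 0, 0, 0, 0]])

```text
t: 37.75
tool_pos: [600.2, 75.8, 64.6]
tool_rot: [-179.6, 0.0, 81.6]
contact_force: [-16.7, 1.8, 11.4]
grip_width: 0.003
```

```bash
python3 st.py
```

```text
t 37.75 board [ 28.89 131.92  64.57  90.04] rp [-1.7962e+02  3.0000e-02] Fb [-16.74  -0.67  11.42] grip 0.3 cmdb [ 32.08 131.98  64.95  90.02] j7 -13.0
```

```bash
python3 plan.py 0,132,65,90.02,4 -20,132,160,90.02,5 / -60,100,250,90.02,9
```

```text
[[0,-0.04,0,0,0,0],[0,-0.08,0,0,0,0],[0,-0.12,0,0,0,0],[0,-0.16,0,0,0,0],[0,-0.18,-0.095,0,0,0],[0,-0.2,-0.19,0,0,0],[0,-0.22,-0.285,0,0,0],[0,-0.24,-0.38,0,0,0],[0,-0.26,-0.475,0,0,0],[0,-0.26,-0.475,0,0,0]]
[[-0.018,-0.022,-0.05,0,0,0],[-0.036,-0.045,-0.1,0,0,0],[-0.053,-0.067,-0.15,0,0,0],[-0.071,-0.089,-0.2,0,0,0],[-0.089,-0.111,-0.25,0,0,0],[-0.107,-0.134,-0.3,0,0,0],[-0.124,-0.156,-0.35,0,0,0],[-0.142,-0.178,-0.4,0,0,0],[-0.16,-0.2,-0.45,0,0,0],[-0.16,-0.2,-0.45,0,0,0]]
cmd world [507.63  57.27 249.95  81.57] board [-59.91  99.95 249.95  90.02]
```

step_arm(moves=[[0, -0.04, 0, 0, 0, 0], [0, -0.08, 0, 0, 0, 0], [0, -0.12, 0, 0, 0, 0], [0, -0.16, 0, 0, 0, 0], [0, -0.18, -0.095, 0, 0, 0], [0, -0.2, -0.19, 0, 0, 0], [0, -0.22, -0.285, 0, 0, 0], [0, -0.24, -0.38, 0, 0, 0], [0, -0.26, -0.475, 0, 0, 0], [0, -0.26, -0.475, 0, 0, 0]])

```text
t: 38.75
tool_pos: [552.7, 83.4, 162.6]
tool_rot: [179.8, -0.1, 81.6]
contact_force: [1.4, -0.1, 0.3]
grip_width: 0.007
```

step_arm(moves=[[-0.018, -0.022, -0.05, 0, 0, 0], [-0.036, -0.045, -0.1, 0, 0, 0], [-0.053, -0.067, -0.15, 0, 0, 0], [-0.071, -0.089, -0.2, 0, 0, 0], [-0.089, -0.111, -0.25, 0, 0, 0], [-0.107, -0.134, -0.3, 0, 0, 0], [-0.124, -0.156, -0.35, 0, 0, 0], [-0.142, -0.178, -0.4, 0, 0, 0], [-0.16, -0.2, -0.45, 0, 0, 0], [-0.16, -0.2, -0.45, 0, 0, 0]])

```text
t: 39.75
tool_pos: [507.7, 56.8, 251.7]
tool_rot: [179.9, -0.1, 81.5]
contact_force: [0.2, -0.2, 0.5]
grip_width: 0.003
```

```bash
python3 st.py;python3 - <<'E'
from h import *
f=arm.grab_frame('scene');save(f,'s4.png');cv2.imwrite('pics/s4c.png',cv2.resize(f['image'][190:380,190:410,::-1],None,fx=3,fy=3,interpolation=2))
E
```

```text
t 39.75 board [-59.76  99.54 251.66  89.98] rp [ 1.7988e+02 -6.0000e-02] Fb [ 0.2  -0.16  0.48] grip 0.3 cmdb [-59.91  99.95 249.95  90.02] j7 -19.0
```

View pics/s4c.png

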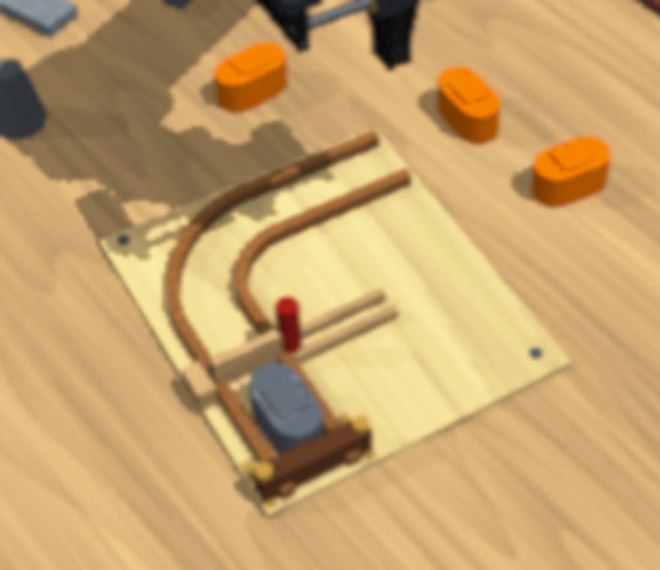

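The gate is shut right across into its socket (crop 200,378). The casting is against the block (crop 285,405), and the arm is clear.

```bash
python3 -c "
from cell import arm
print(arm.sign_off())"
```

```text
the job is handed in; nothing more can be done
None
```

The job is handed in at about 40 s. The casting is home against the stop block, the gate is fully shut behind it, and the arm is clear.

**How it went:**
- **Bend:** I held the casting lightly by its sides (8 N) and dragged it round the bend. Readings stayed at about 5 N or less sideways and along the lane. They were taken only at the end of each 1 s move.
- **Press home:** I released it, pushed from behind past the open gate with closed fingers, and felt the block with the casting's nose at about y = 222 mm. I pressed to about 14 N at the wrist. Sliding friction was about 4 N, so the block felt roughly 10 to 14 N.
- **Gate:** I pushed the knob along until it hit its firm end stop, reading about 17 N there.

**Last checks:**
- The final picture shows the gate across the lane into its socket and the casting against the block. The orange look-alikes were untouched.
- The knob ended at about x = 53 mm, which matches 60 mm of gate travel.
- **One blemish:** early in the bend the wrist read about 6.6 N of downward load for one step. The casting's weight was partly or wholly on the fingers, with a rise of at most about 0.5 mm. I lowered the tool at once, and it was pressed lightly onto the board for the rest of the drag.

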